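# Present the bored face and hold the spring shutter open

### The job

The adapter block on the inspection stand has had its side checked: turn it on the bed by about a quarter turn so that its bored face sits flat against the stand's upright bracket with the bore centred on the bracket's opening, keep it upright all the while, and let go of it. Then grip the upright post of the spring shutter, pull it out along its track until the post lines up with the pointer blade beside the track, and finish while holding it there, because it springs shut when released. Leave the block seated and everything else on the table where it is.

Things in the scene. Friction and masses are not known exactly. Their poses are not given: they have to be found in the camera images.
- stand: fixed inspection stand. Steel bed, top 10 mm above the table, x -60 to 130, y -85 to 215 mm. Grey bracket upright on it, 6 mm thick (x -6 to 0), y -50 to 50, 65 mm above the bed; a 50 mm tall leg bends back to x = -30 at y = -46. Origin: at table level under the middle of the bracket's far face (x = 0); +x away from the bracket over the bed where the block stands; +y the way the shutter pulls
- opening (a point): middle of the bracket's square 40 mm opening, on the bracket's far face (the stand's x = 0 plane, which the bored face must meet), 26 mm above the bed
- block: loose aluminium adapter block, 60 (x) x 46 (y) x 50 mm (z), 0.3 to 0.55 kg, on the bed. -x face: the round bore; +x face: a round blank flange, 44 mm wide, 10 mm proud. Origin: centre of the 60 x 46 underside. Seated, its axes are parallel to the stand's and its origin is 30 mm from the bracket. At the start: 75 to 100 mm away, turned 60 to 120 degrees counter-clockwise from above
- bore (a point): centre of the 22 mm dark bore with its brass-coloured ring, on the block's -x face, 25 mm above the block's underside
- shutter: spring shutter: dark plate over the opening's near side, a bar, and a 24 mm square carriage (top 32 mm above the bed) with an upright round post, 14 mm thick, top 85 mm above the bed. Origin: on the post's axis at bed-top height; axes as the stand's. Slides along the stand's +y at x = -14, from y = 115 mm (shut) by up to 78 mm; the spring pulls back with 3 N when shut, 7 N at 70 mm
- pointer: fixed upright steel blade beside the track, 3 mm thick (y), 26 mm tall, with a clamp foot on the robot's side; its place along the track varies, 50 to 70 mm beyond the shut post. Origin: under its tip, at bed-top height, 15 mm in x from the post's path; axes as the stand's. The shutter is at the mark when the post's axis has the same y as the blade
- wrench: steel wrench lying on the table on the robot's side of the stand; bystander. Origin: middle of its length
- gasket: copper ring gasket, 48 mm outside, 5 mm thick, lying on the stand's bed; bystander. Origin: centre of its underside
- beaker: glass beaker, 68 mm wide, 85 mm tall, on the table beyond the stand; bystander. Origin: centre of its underside
- jar: small white jar, 48 mm wide, 65 mm tall, on the table beyond the stand; bystander. Origin: centre of its underside
- flange: loose steel blank flange disc, 70 mm wide, 13 mm thick, on the table to the robot's right; bystander. Origin: centre of its underside
- tray: open white tray of nuts, 130 x 100 x 30 mm, on the table to the robot's left; bystander. Origin: centre of its underside
- screwdriver: screwdriver lying on the table to the robot's left; bystander. Origin: middle of its length
Not all that is in view belongs to the job. What is shaped like the block but turquoise is not meant.

How it is judged:
By the outcome, as a careful person would: the job done as asked, in the order asked, and still so for the second after the job is handed in, while the arm keeps its last pose, push and grip.
It also fails if it takes over 48 s, if anything falls off the work surface, if the arm or the gripper's body presses on something with over 40 N, if the wrist force passes 120 N, or if a joint passes its speed limit or range.

### The arm

A 6-joint arm with a two-finger parallel gripper is mounted at the origin on the work surface. World frame = base frame: x ahead of the robot, y to its left, z up, the work surface at z = 0. Lengths are in m, angles in degrees, forces in N, time in s.
With the tool pointing down it reaches from about 0.3 to 0.75 m from the base axis. Payload 8.5 kg.
Tool frame: the origin (TCP) lies midway between the tips of the shut fingers; the grasp point (between the pads) lies 19 mm behind it (env.grasp_offset is the distance from the TCP to the grasp point, in m); z points along the fingers, y is the line along which they close (so a half turn about z gives the same grasp; the last joint's range is limited). The gripper opens to 85 mm and grips with 20 to 120 N. Pads are 22 mm wide; open, the fingers measure 114 mm over their backs; the gripper's body (76 mm by 85 mm) begins 54 mm behind the grasp point. The pads swing forward as they close: fully open they stand 13 mm farther back than shut.
Start: joints at [-79.085, 21.807, 74.336, -0, 83.858, -12.336], TCP at [0.217, -0.505, 0.231] pointing down, gripper open.
Joint ranges: [-178.18, 178.18], [-50.72, 133.34], [12.68, 142.11], [-81.47, 261.47], [9.98, 163.14], [-165.26, 165.26]. Speed limits (degrees/s): [136.94, 136.94, 180, 180, 180, 180].

### API

Orientations are given as a 3x3 rotation matrix whose columns are the frame's x, y, z axes.
In Python, from rig import env gives the robot as it stands.
- The arm moves only by the tool servo_tool, never from a script. Its argument "deltas" is text: rows parted by semicolons, each of 7 numbers parted by spaces: the opening, from 0 (shut) to 1 (fully open), then the shift along the tool's x, y, z in mm, then the turn, a rotation vector about the tool's x, y, z in rad. A call has 1 to 8 rows; each row shifts and turns the commanded pose from where the row before left it, along the tool's axes as they then stand; what a row does not reach is not made up. A row lasts 1/12 s, in which the tool goes at most 41.7 mm and 7.16 degrees, less where a joint would pass 70% of its speed; a pose out of reach is approached as far as the arm can. A call is refused whole if a number of a shift passes 41.7 or a number of a turn 0.125, either way. A call with a gripper value outside its range is refused whole. The fingers move at their own pace and stop on an object; "newtons" is the grip in N (left out, the last holds). Time passes only in rows, so rows that do not move let the fingers close. It gives the time, the measured TCP pose, the force, the opening and the grip force at its end, in the units of the state.
- env.observe(): the state, without advancing time (a new reading comes with each control period).
- env.get_image(name): name is "scene" or "top" or "wrist"; returns a dict with "img" (420x560x3 uint8, red, green, blue), "depth" (420x560 float32, m along the optical axis (not along the pixel's ray), 0 where there is no reading), "camera_matrix" (3x3 intrinsics, pixels), "world_to_cam" (4x4, takes a point from world to camera coordinates). Camera axes: x right, y down, z forward; pixel columns grow to the right and rows downward; lengths in m; the calibration is good to about 2 mm. A picture is of the moment at which its call begins.
- env.close_job(): hands the job in; it is judged then, once.
Trained networks look in a picture, given as the dict that the camera call returned (one of the last four; its "shot" number tells which), for a name from the list of things; names that differ only in an ending like _2 or _b are one class to them, and where a whole thing is asked for, a point or a joint stands for the part that bears it (a point fixed in the world has none). Each returns a list of dicts, best first, with "conf" (0 to 1); they miss things now and then, are a little off and sometimes report something else, mostly with a low value. They report only what shows in the picture. A call takes as long as a camera call. They do not tell look-alikes from the thing itself.
- env.spot_in(name, picture): "bbox" ([centre column, centre row, width, height] in pixels, round what is visible of it).
- env.spot_point(name, picture): "uv" ([column, row] in pixels: a listed point, or the origin of a listed thing).
The state is a dict: "time_s": time; "q": joint angles; "qvel": joint speeds; "joint_efforts": joint torques, N m; "position": TCP position; "tool_rot": TCP orientation; "ft_force": force on the tool from outside, world axes, zero at the start; "wrist_torque": the same for the moment, N m; "grip_width": finger opening in m; "gripper_force": force on a finger pad.
Only numpy, scipy, OpenCV 4.12 (cv2) and the standard library are available. Lean on these libraries where they do the work, as an engineer would, in place of code of your own. Each camera call takes 0.05 s, during which the arm holds its last target. There are 200 camera calls.

## Working session

There is one attempt and no reset: what is moved stays moved. The work goes in short steps, Python scripts to look and compute and a tool call to move; the robot and the scene stay as the last step left them, time stands still between calls to the robot, and variables do not carry over. Pictures are saved under pics/ and viewed, at most 10 in all, crops included, and the job is handed in when it is done.

Besides the shell and the picture viewer there is one more tool, called after ">>>" as name(argument=value, ...), one argument or row to a line, values as JSON. servo_tool: Moves the arm, as the interface text tells. Its arguments: {"type":"object","properties":{"deltas":{"type":"string"},"newtons":{"type":"number"}},"required":["deltas"]}

```bash
ls; mkdir -p pics; cat > h.py <<'E'
import numpy as np, cv2
from rig import env
def ray(p,uv):
    K=p["camera_matrix"];T=np.linalg.inv(p["world_to_cam"])
    d=T[:3,:3]@np.linalg.solve(K,[uv[0],uv[1],1.]);return T[:3,3],d
def atz(p,uv,z):
    o,d=ray(p,uv);return o+d*(z-o[2])/d[2]
def cloud(p):
    K=p["camera_matrix"];T=np.linalg.inv(p["world_to_cam"]);D=p["depth"]
    v,u=np.mgrid[:D.shape[0],:D.shape[1]]
    c=np.stack([(u-K[0,2])/K[0,0]*D,(v-K[1,2])/K[1,1]*D,D],-1)
    w=c@T[:3,:3].T+T[:3,3];w[D==0]=np.nan;return w
def proj(p,X):
    c=p["world_to_cam"]@np.append(X,1);q=p["camera_matrix"]@c[:3];return q[:2]/q[2]
def save(p,n,s=1): cv2.imwrite("pics/"+n,cv2.resize(p["img"][:,:,::-1],None,fx=s,fy=s,interpolation=cv2.INTER_CUBIC))
E
python3 - <<'E'
from h import *
np.set_printoptions(precision=4,suppress=True)
for n in ["top","scene"]:
    p=env.get_image(n);save(p,n+"0.png",1.4);W=cloud(p)
    print(n,np.linalg.inv(p["world_to_cam"])[:3,3])
    for k in ["stand","opening","block","bore","shutter","pointer","gasket"]:
        b=env.spot_in(k,p) if k not in("bore","opening") else []
        s=env.spot_point(k,p)
        print(k,[(np.round(x["bbox"]),round(x["conf"],2)) for x in b[:2]],[(np.round(x["uv"],1),round(x["conf"],2),atz(p,x["uv"],.036 if k in("bore","opening") else .01)[:2]) for x in s[:2]])
print(env.observe()["tool_rot"],env.grasp_offset)
E
```

```text
pics
top [ 0.4998 -0.0078  1.2709]
stand [(array([312., 203., 129.,  90.]), 0.62)] [(array([341.5, 213.5]), 0.64, array([ 0.5167, -0.1462]))]
opening [] [(array([342. , 214.8]), 0.64, array([ 0.5134, -0.1445]))]
block [(array([336., 173.,  39.,  30.]), 0.91)] [(array([406.5, 173.9]), 0.63, array([ 0.6098, -0.3026])), (array([334.8, 171.6]), 0.6, array([ 0.617 , -0.1315]))]
bore [] [(array([346.2, 163.8]), 0.82, array([ 0.6327, -0.1559])), (array([418.4, 182.9]), 0.71, array([ 0.5862, -0.3239]))]
shutter [(array([296., 224.,  19.,   9.]), 0.78)] [(array([291.7, 224.8]), 0.63, array([ 0.4909, -0.0273])), (array([138.7, 287.3]), 0.47, array([0.3456, 0.3383]))]
pointer [(array([268., 239.,   4.,   7.]), 0.42)] [(array([265.3, 229.9]), 0.36, array([0.4793, 0.0358]))]
gasket [(array([276., 182.,  22.,  22.]), 0.7), (array([311., 204., 130.,  86.]), 0.41)] [(array([276.1, 181.1]), 0.63, array([0.5957, 0.009 ]))]
scene [0.9712 0.4862 1.0099]
stand [(array([261., 201., 112.,  91.]), 0.59)] [(array([250.1, 184.8]), 0.86, array([ 0.5446, -0.1331]))]
opening [] [(array([251. , 170.4]), 0.9, array([ 0.5172, -0.1589]))]
block [(array([231., 193.,  29.,  26.]), 0.64)] [(array([231. , 197.5]), 0.79, array([ 0.6199, -0.1351])), (array([204.9, 168.6]), 0.69, array([ 0.6117, -0.283 ]))]
bore [] [(array([216.1, 192.1]), 0.86, array([ 0.6502, -0.1653])), (array([199.9, 154.3]), 0.61, array([ 0.5977, -0.3227]))]
shutter [(array([269., 182.,  37.,  28.]), 0.8)] [(array([283.4, 198.9]), 0.81, array([ 0.503 , -0.0219]))]
pointer [(array([305., 202.,   7.,   3.]), 0.56), (array([206., 136.,  20.,  19.]), 0.36)] [(array([300.5, 204.5]), 0.55, array([0.4783, 0.0288]))]
gasket [(array([304., 200.,   5.,   4.]), 0.46), (array([378., 327.,  66.,  58.]), 0.31)] [(array([265.4, 222.5]), 0.46, array([0.6002, 0.0051]))]
[[ 0.9188  0.3948  0.    ]
 [ 0.3948 -0.9188 -0.    ]
 [ 0.      0.     -1.    ]] 0.0187
```

View pics/top0.png

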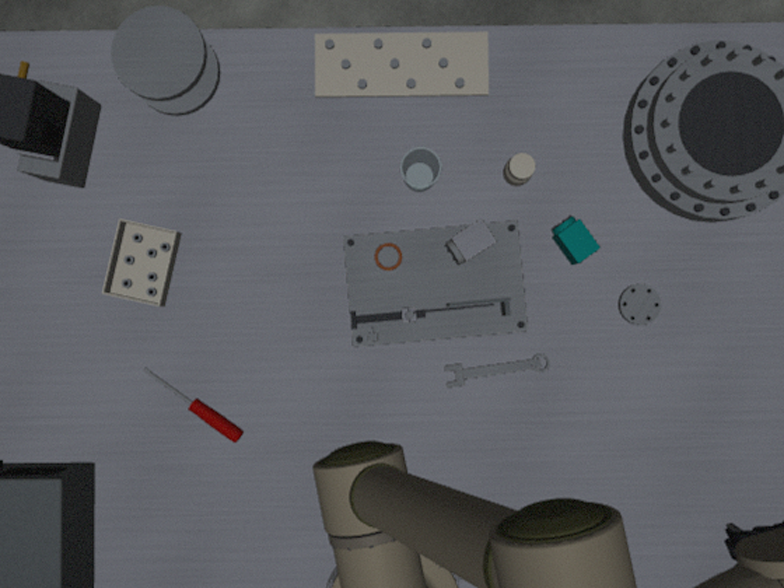

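View pics/scene0.png

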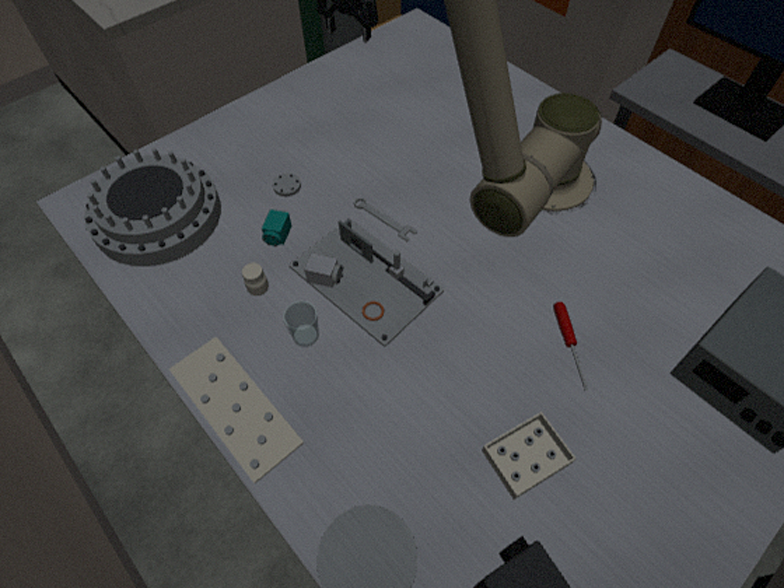

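The top view (1.4×) shows the stand at about (435,285) and the grey block at (470,240), with its flange to the left and the bore facing right and away. The decoy is turquoise at (575,240). The post is at (408,315) and the pointer near (373,337). I'll move above the stand for wrist views.

>>> servo_tool(
  deltas="1 30 -16 -6 0 0 0;1 30 -16 -6 0 0 0;1 30 -16 -6 0 0 0;1 30 -16 -6 0 0 0;1 30 -16 -6 0 0 0;1 30 -16 -6 0 0 0;1 30 -16 -6 0 0 0;1 30 -16 -6 0 0 0",
)

```text
time_s: 1.97
position: [0.3878, -0.2915, 0.2798]
tool_rot: [[0.919, 0.395, 0.0], [0.395, -0.919, -0.0], [0.0, 0.0, -1.0]]
ft_force: [0.0, -0.4, -0.1]
grip_width: 0.0855
gripper_force: 0.0
```

>>> servo_tool(
  deltas="1 30 -16 -6 0 0 -0.1;1 28 -19 -6 0 0 -0.1;1 26 -22 -6 0 0 -0.1;1 24 -24 -6 0 0 -0.1;1 22 -26 -6 0 0 -0.1;1 19 -28 -6 0 0 -0.1;1 16 -30 -6 0 0 -0.1;1 13 -31 -6 0 0 -0.1",
)

```text
time_s: 2.63
position: [0.3822, -0.0466, 0.3274]
tool_rot: [[0.351, 0.936, -0.0], [0.936, -0.351, 0.0], [0.0, -0.0, -1.0]]
ft_force: [0.7, 0.8, -0.2]
grip_width: 0.0856
gripper_force: 0.0
```

```bash
python3 - <<'E'
from h import *
np.set_printoptions(precision=4,suppress=True)
p=env.get_image("wrist");p["img"]=cv2.convertScaleAbs(p["img"],alpha=1.8);save(p,"w1.png",1.4)
T=np.linalg.inv(p["world_to_cam"]);print(T)
o=env.observe();print(o["position"],o["tool_rot"],o["q"],o["time_s"])
E
```

```text
[[ 0.9364 -0.333  -0.1104  0.4112]
 [-0.3508 -0.8897 -0.2921  0.0286]
 [-0.001   0.3123 -0.95    0.4705]
 [ 0.      0.      0.      1.    ]]
[ 0.3789 -0.0434  0.3291] [[ 0.3435  0.9391  0.0015]
 [ 0.9391 -0.3436  0.0005]
 [ 0.001   0.0012 -1.    ]] [-24.5269   0.6174  85.7446   0.0612  93.5738  -4.4297] 2.6833
```

View pics/w1.png

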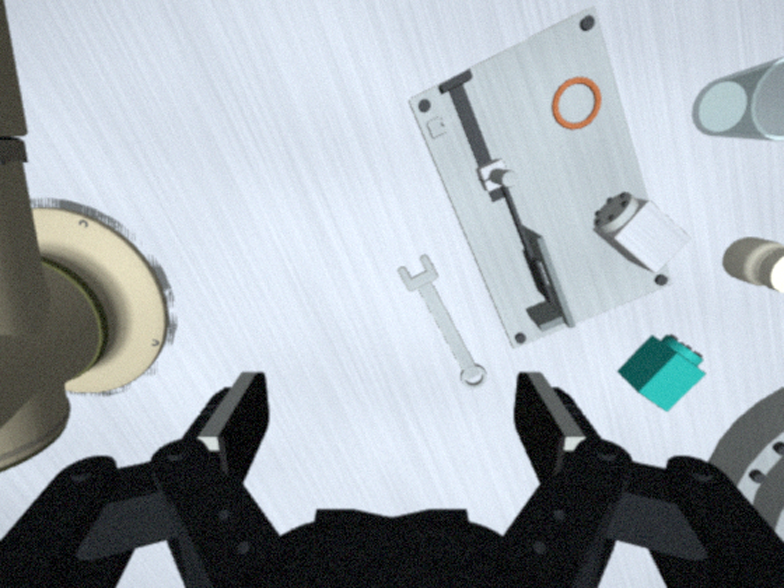

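The wrist view (1.4×) shows the bracket at (540,265), post top at (508,178), pointer foot at (436,127) and block at (645,232) with its flange at upper left. The gasket is at (577,102). Next I'll measure from the depth.

```bash
cat > m.py <<'E'
from h import *
np.set_printoptions(precision=4,suppress=True)
def rect(P):
    P=P.astype(np.float32)*1000; (c,s,a)=cv2.minAreaRect(P); return np.round(c,1),np.round(s,1),round(a,2)
def sel(W,lo,hi,c,r):
    m=(W[...,2]>lo)&(W[...,2]<hi)&(np.hypot(W[...,0]-c[0],W[...,1]-c[1])<r); return W[m]
def big(W,lo,hi,c,r):
    m=((W[...,2]>lo)&(W[...,2]<hi)&(np.hypot(W[...,0]-c[0],W[...,1]-c[1])<r)).astype(np.uint8)
    n,l,st,_=cv2.connectedComponentsWithStats(m); i=1+np.argmax(st[1:,4]); return W[l==i]
def measure(n):
    p=env.get_image(n);W=cloud(p)
    z=sel(W,.003,.02,(.55,-.08),.14)[:,2];print(n,"bed z",np.median(z))
    for k,lo,hi,c,r in [("bracket",.066,.09,(.516,-.145),.07),("blocktop",.056,.068,(.615,-.133),.05),("post",.08,.11,(.497,-.025),.03)]:
        try:
            P=big(W,lo,hi,c,r);print(k,len(P),np.median(P,0),rect(P[:,:2]))
        except Exception as e: print(k,e)
    for k,zz in [("opening",.036),("bore",.036),("block",.01),("shutter",.01),("pointer",.01),("stand",0)]:
        s=env.spot_point(k,p);print(k,[(x["uv"],round(x["conf"],2),atz(p,x["uv"],zz)[:2]) for x in s[:2]])
    return p,W
E
python3 - <<'E'
from m import *
for n in ["wrist","top"]: p,W=measure(n)
E
```

```text
wrist bed z 0.010310267952714447
bracket 427 [ 0.5168 -0.1381  0.075 ] (array([ 517.7, -141.4]), array([ 6.6, 99.9]), 4.79)
blocktop 1528 [ 0.6183 -0.1326  0.0601] (array([ 616.9, -130.5]), array([46.1, 69.8]), 32.17)
post 134 [ 0.496  -0.027   0.0947] (array([496.8, -27.7]), array([12.9, 12.7]), 69.3)
opening [([392.2, 197.9], 0.79, array([ 0.521 , -0.1455]))]
bore [([456.6, 283.6], 0.73, array([ 0.5855, -0.3242])), ([468.5, 181.0], 0.65, array([ 0.6315, -0.1586]))]
block [([445.3, 166.6], 0.85, array([ 0.6153, -0.1353])), ([460.7, 257.8], 0.82, array([ 0.6112, -0.2981]))]
shutter [([350.9, 125.9], 0.73, array([ 0.4968, -0.0282]))]
pointer [([322.3, 91.7], 0.58, array([0.4717, 0.0308]))]
stand [([384.8, 191.4], 0.75, array([ 0.5218, -0.1455]))]
top bed z 0.008676864748103696
bracket 120 [ 0.5128 -0.1405  0.0731] (array([ 513.2, -140.3]), array([  6. , 100.4]), 4.66)
blocktop 454 [ 0.6158 -0.134   0.0589] (array([ 614.8, -133. ]), array([45.7, 61.8]), 32.2)
post 31 [ 0.4932 -0.0266  0.0927] (array([492.1, -26.7]), array([13.4, 11.2]), 89.49)
opening [([342.7, 213.5], 0.88, array([ 0.5164, -0.1462]))]
bore [([347.5, 164.3], 0.84, array([ 0.6315, -0.1589])), ([420.5, 182.2], 0.82, array([ 0.5878, -0.3288]))]
block [([409.5, 174.4], 0.69, array([ 0.6086, -0.3097])), ([333.6, 172.1], 0.64, array([ 0.6159, -0.1287]))]
shutter [([289.6, 224.5], 0.76, array([ 0.4917, -0.0223]))]
pointer [([267.6, 231.5], 0.45, array([0.4755, 0.0303]))]
stand [([341.7, 217.6], 0.81, array([ 0.507 , -0.1477]))]
```

```bash
cat > plan.py <<'E'
from h import *
from scipy.spatial.transform import Rotation as Ro
import sys
def Rdown(yaw):
    a=np.radians(yaw);c,s=np.cos(a),np.sin(a);return np.array([[c,s,0],[s,-c,0],[0,0,-1.]])
def plan(pos,yaw,n,g,start=None,rs=True):
    o=env.observe();P,R=(np.array(o["position"]),np.array(o["tool_rot"])) if start is None else (np.array(start[0]),Rdown(start[1]))
    rows=[]
    for i in range(n):
        k=n-i;d=np.round(R.T@(np.array(pos)-P)*1000/k,1);w=np.round(Ro.from_matrix(R.T@Rdown(yaw)).as_rotvec()/k,4)
        rows.append(" ".join("%g"%v for v in [g,*d,*w]));P=P+R@d/1000;R=R@Ro.from_rotvec(w).as_matrix()
    for j in range(0,n,8): print(";".join(rows[j:j+8]))
    return P,yaw
E
python3 -c "
from plan import *
plan([.6196,-.1347,.15],122.2,10,1)"
```

```text
1 0.4 25.2 17.7 -0 -0 -0.0927;1 -1.9 25.1 17.7 -0 -0 -0.0927;1 -4.3 24.9 17.7 -0 -0 -0.0927;1 -6.5 24.3 17.7 -0 -0 -0.0927;1 -8.8 23.6 17.7 -0 -0 -0.0928;1 -10.9 22.7 17.7 -0 -0 -0.0927;1 -13 21.6 17.7 -0 -0.0001 -0.0928;1 -14.9 20.4 17.8 -0.0001 -0 -0.0927
1 -16.7 18.9 17.7 -0 -0.0001 -0.0928;1 -18.4 17.2 17.8 -0.0001 -0 -0.0927
```

>>> servo_tool(
  deltas="1 0.4 25.2 17.7 0 0 -0.0927;1 -1.9 25.1 17.7 0 0 -0.0927;1 -4.3 24.9 17.7 0 0 -0.0927;1 -6.5 24.3 17.7 0 0 -0.0927;1 -8.8 23.6 17.7 0 0 -0.0927;1 -10.9 22.7 17.7 0 0 -0.0927;1 -13 21.6 17.7 0 0 -0.0927;1 -14.9 20.4 17.7 0 0 -0.0927",
)

```text
time_s: 4.05
position: [0.5733, -0.1178, 0.1845]
tool_rot: [[-0.372, 0.928, -0.0], [0.928, 0.372, 0.0], [0.0, -0.0, -1.0]]
ft_force: [0.1, -0.4, -0.1]
grip_width: 0.0853
gripper_force: 0.0
```

>>> servo_tool(
  deltas="1 -16.7 18.9 17.7 0 0 -0.0927;1 -18.4 17.2 17.7 0 0 -0.0927;1 0 0 0 0 0 0;1 0 0 0 0 0 0",
)

```text
time_s: 4.38
position: [0.6196, -0.1347, 0.1485]
tool_rot: [[-0.532, 0.847, -0.003], [0.847, 0.532, 0.001], [0.002, -0.002, -1.0]]
ft_force: [-0.4, 0.8, -0.1]
grip_width: 0.0852
gripper_force: 0.0
```

```bash
python3 - <<'E'
from m import *
p,W=measure("wrist");p["img"]=cv2.convertScaleAbs(p["img"],alpha=1.5);save(p,"w2.png",1.4)
from plan import *
print(env.observe()["position"],env.observe()["tool_rot"])
plan([.6196,-.1347,.021],122.2,8,1)
E
```

```text
wrist bed z 0.010489218667054767
bracket 1758 [ 0.5181 -0.1368  0.0752] (array([ 517.7, -141.8]), array([  6.8, 100.2]), 4.68)
blocktop 4236 [ 0.6177 -0.1319  0.0603] (array([ 616.9, -130.7]), array([46. , 69.1]), 32.13)
post attempt to get argmax of an empty sequence
opening [([171.8, 152.0], 0.81, array([ 0.5207, -0.1439]))]
bore [([275.2, 238.4], 0.98, array([ 0.6345, -0.1642]))]
block [([194.6, 317.7], 0.85, array([ 0.6155, -0.3015])), ([276.6, 198.4], 0.73, array([ 0.6193, -0.1381]))]
shutter [([219.9, 9.1], 0.91, array([ 0.4974, -0.0286]))]
pointer [([187.6, 142.2], 0.21, array([ 0.5231, -0.1361]))]
stand [([189.1, 145.7], 0.89, array([ 0.5238, -0.1407]))]
[ 0.6193 -0.1344  0.1514] [[-0.5327  0.8463  0.0013]
 [ 0.8463  0.5327 -0.0006]
 [-0.0012  0.0008 -1.    ]]
1 -0 -0 16.3 0.0001 0.0001 -0;1 -0 -0 16.3 0.0001 0.0002 -0;1 -0.1 -0 16.3 0.0001 0.0001 -0;1 -0 -0 16.3 0.0001 0.0002 -0;1 -0.1 -0 16.3 0.0001 0.0001 -0;1 -0 -0 16.3 0.0001 0.0002 -0.0001;1 -0.1 -0 16.3 0.0001 0.0001 -0;1 -0 -0 16.3 0.0001 0.0002 -0.0001
```

View pics/w2.png

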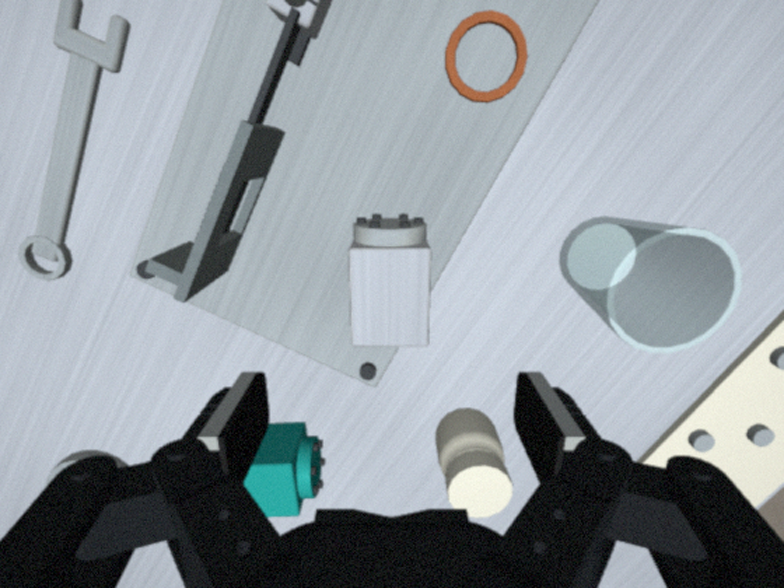

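The block at (390,285) is aligned with the jaws, its flange is up in the picture, and nothing is in the fingers' way. I'll descend and grip.

>>> servo_tool(
  deltas="1 0 0 16.3 0 0 0;1 0 0 16.3 0 0 0;1 0 0 16.3 0 0 0;1 0 0 16.3 0 0 0;1 0 0 16.3 0 0 0;1 0 0 16.3 0 0 0;1 0 0 16.3 0 0 0;1 0 0 16.3 0 0 0",
)

```text
time_s: 5.4
position: [0.6195, -0.1345, 0.0198]
tool_rot: [[-0.533, 0.846, 0.001], [0.846, 0.533, -0.0], [-0.001, 0.001, -1.0]]
ft_force: [0.6, 0.1, -0.1]
grip_width: 0.0853
gripper_force: 0.0
```

>>> servo_tool(
  deltas="0.4 0 0 0 0 0 0;0.4 0 0 0 0 0 0;0.3 0 0 0 0 0 0;0.3 0 0 0 0 0 0;0.3 0 0 0 0 0 0;0.3 0 0 0 0 0 0;0.3 0 0 0 0 0 0;0.3 0 0 0 0 0 0",
  newtons=30,
)

```text
time_s: 6.07
position: [0.6199, -0.1349, 0.0215]
tool_rot: [[-0.533, 0.846, 0.002], [0.846, 0.533, -0.001], [-0.002, 0.001, -1.0]]
ft_force: [-2.6, -0.7, 6.7]
grip_width: 0.0458
gripper_force: 33.5
```

```bash
python3 - <<'E'
from plan import *
o=env.observe();print(o["position"],o["tool_rot"],o["grip_width"],o["gripper_force"],o["ft_force"])
s=plan([.6196,-.1347,.021],4.7,18,.3)
E
```

```text
[ 0.61993966 -0.13494308  0.02153628] [[-5.32949945e-01  8.46144848e-01  1.80333561e-03]
 [ 8.46144289e-01  5.32952333e-01 -1.28546239e-03]
 [-2.04877930e-03  8.40795015e-04 -9.99997548e-01]] 0.04580831138276706 33.483967781066895 [-2.56752126 -0.70980559  6.65188274]
0.3 0 -0 0 0.0001 0 0.1139;0.3 0 -0 0 0.0001 0 0.1139;0.3 0 -0 0 0.0002 0 0.1139;0.3 0 -0 0 0.0002 0 0.1139;0.3 0 -0 0 0.0001 0 0.1139;0.3 0 -0 0 0.0002 0 0.114;0.3 0 -0 0 0.0002 0 0.1139;0.3 0 -0 0 0.0002 0 0.1139
0.3 0 -0 0.1 0.0001 0 0.114;0.3 0 -0 0 0.0002 0 0.1139;0.3 0 -0.1 0.1 0.0002 0 0.114;0.3 -0 -0 0 0.0002 0.0001 0.1139;0.3 -0 -0.1 0.1 0.0001 0.0001 0.114;0.3 -0 -0 0 0.0001 0 0.1139;0.3 -0 -0 0.1 0.0002 0.0001 0.114;0.3 -0 -0.1 0 0.0001 0 0.1139
0.3 -0.1 -0 0.1 0.0002 0.0001 0.114;0.3 -0 -0.1 0 0.0001 0 0.1139
```

>>> servo_tool(
  deltas="0.3 0 0 -0.6 0 0 0.05;0.3 0 0 0 0 0 0.1;0.3 0 0 0 0 0 0.1;0.3 0 0 0 0 0 0.1;0.3 0 0 0 0 0 0.1;0.3 0 0 0 0 0 0.1;0.3 0 0 0 0 0 0.1;0.3 0 0 0 0 0 0.1",
)

```text
time_s: 6.73
position: [0.6199, -0.1352, 0.0216]
tool_rot: [[0.192, 0.981, 0.002], [0.981, -0.192, -0.001], [-0.001, 0.002, -1.0]]
ft_force: [-0.5, -2.7, 2.2]
grip_width: 0.0454
gripper_force: 33.0
```

>>> servo_tool(
  deltas="0.3 0 0 0 0 0 0.1;0.3 0 0 0 0 0 0.1;0.3 0 0 0 0 0 0.1;0.3 0 0 0 0 0 0.1;0.3 0 0 0 0 0 0.1;0.3 0 0 0 0 0 0.1;0.3 0 0 0 0 0 0.1;0.3 0 0 0 0 0 0.1",
)

```text
time_s: 7.4
position: [0.6197, -0.135, 0.0216]
tool_rot: [[0.838, 0.546, 0.001], [0.546, -0.838, -0.001], [0.0, 0.001, -1.0]]
ft_force: [-2.9, -2.2, 2.9]
grip_width: 0.0454
gripper_force: 33.1
```

>>> servo_tool(
  deltas="0.3 0 0 0 0 0 0.1;0.3 0 0 0 0 0 0.1;0.3 0 0 0 0 0 0.1;0.3 0 0 0 0 0 0.1;0.3 0 0 0 0 0 0.1;0.3 0 0 0 0 0 0;0.3 0 0 0 0 0 0",
)

```text
time_s: 7.98
position: [0.6198, -0.1347, 0.0216]
tool_rot: [[0.996, 0.085, 0.001], [0.085, -0.996, -0.001], [0.001, 0.001, -1.0]]
ft_force: [-2.0, -1.3, 5.8]
grip_width: 0.046
gripper_force: 33.5
```

```bash
python3 - <<'E'
from m import *
p=env.get_image("wrist");W=cloud(p);P=big(W,.056,.075,(.63,-.133),.06)
print(np.median(P,0),rect(P[:,:2]));P=big(W,.066,.09,(.516,-.145),.07);print(rect(P[:,:2]))
for k in("block","bore"):
  for x in env.spot_point(k,p)[:2]: print(k,x["uv"],x["conf"],atz(p,x["uv"],.01 if k=="block" else .036))
p["img"]=cv2.convertScaleAbs(p["img"],alpha=1.5);save(p,"w3.png",1.4)
o=env.observe();print(o["position"],o["tool_rot"],o["q"])
E
```

```text
[ 0.6297 -0.1338  0.0606] (array([ 629.4, -136.7]), array([77.9, 84.2]), 44.29)Traceback (most recent call last):
  File "<stdin>", line 3, in <module>
  File "m.py", line 9, in big
    n,l,st,_=cv2.connectedComponentsWithStats(m); i=1+np.argmax(st[1:,4]); return W[l==i]
                                                      ~~~~~~~~~^^^^^^^^^^
    return _wrapfunc(a, 'argmax', axis=axis, out=out, **kwds)
    return bound(*args, **kwds)
ValueError: attempt to get argmax of an empty sequence
```

```bash
cat > blk.py <<'E'
from m import *
def blk():
    p=env.get_image("wrist");W=cloud(p);o=env.observe();R=np.array(o["tool_rot"]);T=(W-np.array(o["position"]))@R
    m=(np.abs(T[...,1])<.018)&(np.abs(T[...,0])<.05)&(W[...,2]>.058)&(W[...,2]<.063)
    t=T[m]
    print("pos",o["position"],"yaw",np.degrees(np.arctan2(R[1,0],R[0,0])),"F",o["ft_force"],"blocktop x range",np.percentile(t[:,0],[.5,99.5]),"z",np.percentile(W[m][:,2],[5,50,95]))
    for s in np.linspace(-.015,.015,4):
        q=t[np.abs(t[:,1]-s)<.004];print(round(s,3),len(q),np.percentile(q[:,0],[1,99]))
    return p
E
python3 - <<'E'
from blk import *
p=blk();p["img"]=cv2.convertScaleAbs(p["img"],alpha=1.5);save(p,"w3.png",1.4)
from plan import *
s=plan([.5606,-.1377,.0216],4.7,6,.3)
E
```

```text
pos [ 0.6198 -0.1347  0.0215] yaw 4.9419165889536965 F [-2.6542 -0.7144  6.936 ] blocktop x range [-0.0248  0.0307] z [0.0595 0.0605 0.0614]
-0.015 2042 [-0.0225  0.0306]
-0.005 2368 [-0.0245  0.0305]
0.005 2401 [-0.0247  0.0305]
0.015 2037 [-0.0226  0.0304]
0.3 -9.9 -0.3 -0 0.0001 -0.0002 0.0007;0.3 -9.9 -0.4 -0 0.0001 -0.0002 0.0007;0.3 -9.9 -0.3 -0 0.0001 -0.0002 0.0007;0.3 -9.8 -0.3 -0 0.0001 -0.0001 0.0007;0.3 -9.9 -0.4 -0.1 0.0001 -0.0002 0.0007;0.3 -9.8 -0.3 -0 0.0001 -0.0001 0.0007
```

View pics/w3.png

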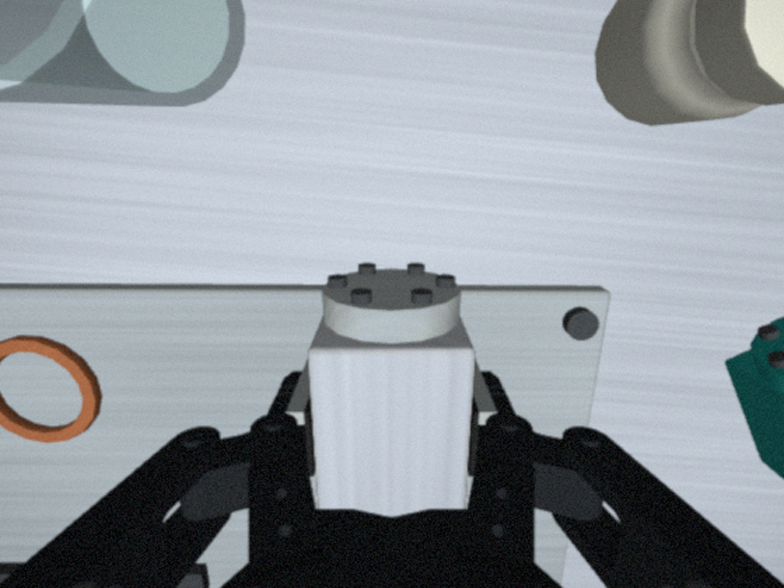

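The block is turned with its flange away from the bracket, upright and square in the jaws. Now I'll slide it toward the bracket.

>>> servo_tool(
  deltas="0.3 -9.9 -0.3 -0.4 0 0 0.0007;0.3 -9.9 -0.4 0 0 0 0.0007;0.3 -9.9 -0.3 0 0 0 0.0007;0.3 -9.8 -0.3 0 0 0 0.0007;0.3 -9.9 -0.4 0 0 0 0.0007;0.3 -9.8 -0.3 0 0 0 0.0007;0.3 0 0 0 0 0 0",
)

```text
time_s: 8.67
position: [0.5597, -0.1374, 0.0215]
tool_rot: [[0.997, 0.081, 0.001], [0.081, -0.997, -0.0], [0.0, 0.0, -1.0]]
ft_force: [-6.2, -0.9, 10.0]
grip_width: 0.0457
gripper_force: 33.9
```

```bash
python3 - <<'E'
from blk import *
p=blk()
W=cloud(p);o=env.observe();T=(W-np.array(o["position"]))@np.array(o["tool_rot"])
m=(W[...,2]>.0585)&(W[...,2]<.063)&(T[...,0]>.02)&(T[...,0]<.029)&(abs(T[...,1])<.04)
print(np.percentile(T[m][:,1],[1,99]))
p=env.get_image("top");save(p,"t2.png");W=cloud(p)
for k,lo,hi,c,r in [("bracket",.066,.079,(.516,-.145),.07),("blocktop",.055,.068,(.57,-.137),.04)]:
    P=big(W,lo,hi,c,r);print(k,len(P),rect(P[:,:2]))
E
```

```text
pos [ 0.5597 -0.1374  0.0215] yaw 4.655125535126921 F [-7.4206  0.1654  8.1231] blocktop x range [-0.0249  0.0308] z [0.0595 0.0605 0.0614]
-0.015 2032 [-0.0226  0.0304]
-0.005 2359 [-0.0247  0.0305]
0.005 2422 [-0.0246  0.0305]
0.015 2018 [-0.0227  0.0304]
[-0.0222  0.0222]
bracket 14 (array([ 513.5, -149.5]), array([18.7,  2.3]), 89.74)Traceback (most recent call last):
  File "<stdin>", line 8, in <module>
  File "m.py", line 9, in big
    n,l,st,_=cv2.connectedComponentsWithStats(m); i=1+np.argmax(st[1:,4]); return W[l==i]
                                                      ~~~~~~~~~^^^^^^^^^^
    return _wrapfunc(a, 'argmax', axis=axis, out=out, **kwds)
    return bound(*args, **kwds)
ValueError: attempt to get argmax of an empty sequence
```

>>> servo_tool(
  deltas="0.3 -3 0.2 -0.3 0 0 0;0.3 -3 0.2 -0.3 0 0 0;0.3 -1.5 0 0 0 0 0;0.3 -0.5 0 0 0 0 0;0.3 0 0 0 0 0 0",
)

```text
time_s: 9.18
position: [0.5528, -0.1384, 0.0216]
tool_rot: [[0.997, 0.079, 0.001], [0.079, -0.997, -0.0], [0.001, 0.0, -1.0]]
ft_force: [3.3, -0.1, -0.1]
grip_width: 0.0457
gripper_force: 32.9
```

>>> servo_tool(
  deltas="0.3 -0.5 0 0 0 0 0;0.3 -0.5 0 0 0 0 0;0.3 0 0 0 0 0 0",
)

```text
time_s: 9.43
position: [0.5516, -0.1385, 0.0216]
tool_rot: [[0.997, 0.079, 0.0], [0.079, -0.997, -0.0], [0.0, 0.0, -1.0]]
ft_force: [4.4, 0.9, 0.5]
grip_width: 0.0457
gripper_force: 32.9
```

>>> servo_tool(
  deltas="0.3 -0.5 0 0 0 0 0;0.3 -0.5 0 0 0 0 0;0.3 0 0 0 0 0 0",
)

```text
time_s: 9.68
position: [0.5504, -0.1385, 0.0216]
tool_rot: [[0.997, 0.079, 0.0], [0.079, -0.997, -0.0], [0.0, 0.0, -1.0]]
ft_force: [3.8, 0.2, 1.3]
grip_width: 0.0459
gripper_force: 33.0
```

>>> servo_tool(
  deltas="0.3 -0.4 0 0 0 0 -0.002;0.3 -0.4 0 0 0 0 0;0.3 0 0 0 0 0 0",
)

```text
time_s: 9.93
position: [0.55, -0.1386, 0.0216]
tool_rot: [[0.997, 0.081, 0.001], [0.081, -0.997, -0.0], [0.001, 0.0, -1.0]]
ft_force: [6.7, 0.5, 0.3]
grip_width: 0.0457
gripper_force: 32.8
```

>>> servo_tool(
  deltas="0.3 -0.4 0 0 0 0 0;0.3 -0.4 0 0 0 0 0;0.3 0 0 0 0 0 0",
)

```text
time_s: 10.18
position: [0.55, -0.1386, 0.0216]
tool_rot: [[0.997, 0.08, 0.003], [0.08, -0.997, -0.0], [0.003, 0.0, -1.0]]
ft_force: [9.8, 2.5, -2.3]
grip_width: 0.0454
gripper_force: 32.5
```

>>> servo_tool(
  deltas="1 0 0 0 0 0 0;1 0 0 0 0 0 0;1 0 0 0 0 0 0;1 0 0 0 0 0 0;1 0 0 0 0 0 0;1 0 0 0 0 0 0",
)

```text
time_s: 10.68
position: [0.5486, -0.1386, 0.0215]
tool_rot: [[0.997, 0.08, -0.0], [0.08, -0.997, 0.0], [-0.0, -0.0, -1.0]]
ft_force: [-0.2, 0.3, -0.7]
grip_width: 0.0851
gripper_force: 0.0
```

>>> servo_tool(
  deltas="1 0 0 -15 0 0 0;1 0 0 -20 0 0 0;1 0 0 -25 0 0 0;1 0 0 -25 0 0 0;1 0 0 -25 0 0 0;1 0 0 -20 0 0 0;1 0 0 0 0 0 0",
)

```text
time_s: 11.27
position: [0.5502, -0.1393, 0.1556]
tool_rot: [[0.997, 0.081, 0.006], [0.081, -0.997, -0.003], [0.006, 0.004, -1.0]]
ft_force: [1.0, -0.4, 0.1]
grip_width: 0.0854
gripper_force: 0.0
```

```bash
cat > chk.py <<'E'
from m import *
def chk(view):
    p=env.get_image(view);W=cloud(p)
    for k,lo,hi,c,r in [("bracket",.066,.079,(.516,-.145),.07),("block",.056,.064,(.56,-.139),.045),("post",.08,.11,(.495,0.0),.08),("bltop",.028,.042,(.475,.035),.025)]:
        try: P=big(W,lo,hi,c,r);print(view,k,len(P),np.median(P,0),rect(P[:,:2]))
        except Exception: print(view,k,"none")
    return p,W
E
python3 - <<'E'
from chk import *
for v in("wrist","top"): p,W=chk(v)
print(env.observe()["position"],env.observe()["q"])
E
```

```text
wrist bracket 1424 [ 0.5191 -0.1418  0.075 ] (array([ 518.3, -142.3]), array([  7.5, 100.2]), 5.28)
wrist block 4201 [ 0.5537 -0.1383  0.0604] (array([ 555.2, -138.3]), array([71.5, 45.9]), 4.63)
wrist post 439 [ 0.5003 -0.0309  0.0939] (array([497.9, -29.3]), array([13.4, 13.8]), 82.57)
wrist bltop 114 [0.4716 0.0329 0.0341] (array([471. ,  34.2]), array([12.9,  4.6]), 2.6)
top bracket 53 [ 0.5124 -0.1241  0.0738] (array([ 511.8, -124.3]), array([ 5.7, 45.5]), 4.66)
top block 36 [ 0.522  -0.126   0.0594] (array([ 521.9, -127.2]), array([26.4,  9.1]), 63.77)
top post 32 [ 0.4933 -0.0266  0.0925] (array([492.2, -26.7]), array([13.4, 11.2]), 89.53)
top bltop 6 [0.4667 0.0358 0.0345] (array([466.6,  35.7]), array([11.5,  0.3]), 0.17)
[ 0.5488 -0.1386  0.1518] [-26.157   27.287   79.1718  -0.0004  73.4949  59.2261]
```

>>> servo_tool(
  deltas="1 -7.5 -20.5 -3 0 0 0;1 -7.5 -20.5 -3 0 0 0;1 -7.5 -20.5 -3 0 0 0;1 -7.5 -20.5 -3 0 0 0;1 -7.5 -20.5 -3 0 0 0;1 -7.5 -20.5 -3 0 0 0;1 -7.5 -20.5 0 0 0 0;1 0 0 0 0 0 0",
)

```text
time_s: 12.03
position: [0.4827, 0.003, 0.1684]
tool_rot: [[0.997, 0.083, -0.003], [0.083, -0.997, 0.002], [-0.003, -0.002, -1.0]]
ft_force: [0.4, -0.4, -1.4]
grip_width: 0.0855
gripper_force: 0.0
```

```bash
python3 - <<'E'
from chk import *
p,W=chk("wrist")
print(env.observe()["position"],env.observe()["tool_rot"])
a=np.radians(4.7);O=np.array([.5207,-.1412,0]);R=np.array([[np.cos(a),-np.sin(a),0],[np.sin(a),np.cos(a),0],[0,0,1]])
S=(W-O)@R*1000
def rng(n,m,ax): print(n,m.sum(),np.percentile(S[m][:,ax],[1,5,50,95,99]) if m.sum() else "")
z=S[...,2];x=S[...,0];y=S[...,1]
rng("blade y",(z>28)&(z<42)&(x>-50)&(x<-24)&(y>155)&(y<195),1)
rng("blade x",(z>28)&(z<42)&(x>-50)&(x<-24)&(y>155)&(y<195),0)
rng("post y",(z>88)&(z<100)&(abs(x+14)<12)&(y>100)&(y<130),1)
rng("post x",(z>88)&(z<100)&(abs(x+14)<12)&(y>100)&(y<130),0)
rng("brk y",(z>70)&(z<80)&(abs(x+3)<6)&(abs(y)<60),1)
for y0 in(-40,-20,0,20,40): rng("brk x @%d"%y0,(z>70)&(z<80)&(abs(x+3)<8)&(abs(y-y0)<6),0)
rng("blk y",(z>57)&(z<63)&(x>5)&(x<55)&(abs(y)<40),1)
for y0 in(-15,0,15): rng("blk x @%d"%y0,(z>58)&(z<63)&(x>-8)&(x<65)&(abs(y-y0)<4),0)
print([(q["uv"],q["conf"],(R.T@(atz(p,q["uv"],.01)-O))[:2]*1000) for q in env.spot_point("pointer",p)])
p["img"]=cv2.convertScaleAbs(p["img"],alpha=1.5);save(p,"w4.png",1.4)
E
```

```text
wrist bracket 1289 [ 0.5185 -0.141   0.0751] (array([ 518.1, -142.7]), array([  6.4, 101.9]), 4.84)
wrist block 4764 [ 0.5534 -0.1368  0.0603] (array([ 555.4, -137.9]), array([70.5, 47.1]), 4.51)
wrist post 344 [ 0.4993 -0.0275  0.095 ] (array([497.6, -28.3]), array([13.1, 13.4]), 78.13)
wrist bltop 60 [0.4728 0.0337 0.036 ] (array([471.1,  34. ]), array([12.2,  3.1]), 5.17)
[0.4838 0.0015 0.1686] [[ 0.9966  0.0826 -0.0024]
 [ 0.0826 -0.9966  0.0007]
 [-0.0024 -0.0008 -1.    ]]
blade y 60 [177.1536 177.1695 178.2946 179.6088 180.2248]
blade x 60 [-40.9571 -40.4561 -33.4922 -29.0199 -28.9416]
post y 291 [107.914  108.9073 114.6842 120.2091 120.6556]
post x 291 [-19.9615 -18.9391 -12.6486  -7.646   -7.3095]
brk y 1148 [-49.7339 -46.1029   0.1744  46.2025  49.2964]
brk x @-40 135 [-5.703  -5.4859 -2.2978  0.1001  0.2255]
brk x @-20 134 [-5.6963 -5.5228 -2.1578  0.0321  0.1307]
brk x @0 135 [-5.6804 -5.5711 -2.3338  0.0191  0.0786]
brk x @20 135 [-5.6263 -5.4431 -2.3449  0.0442  0.1309]
brk x @40 135 [-5.8635 -5.5821 -2.3448  0.0491  0.1451]
blk y 3710 [-21.6542 -19.5248   1.4674  22.1101  23.3043]
blk x @-15 768 [ 0.0926  2.7649 31.2191 57.6543 59.8668]
blk x @0 777 [-0.022   2.7686 31.987  58.362  60.0456]
blk x @15 767 [ 0.0237  2.7386 31.7972 56.888  59.8214]
[([434.4, 132.9], 0.71, array([30.9373, -1.4516])), ([246.5, 194.6], 0.68, array([-30.8583, 180.5927])), ([431.6, 270.4], 0.66, array([-118.0304,  -22.4282]))]
```

View pics/w4.png

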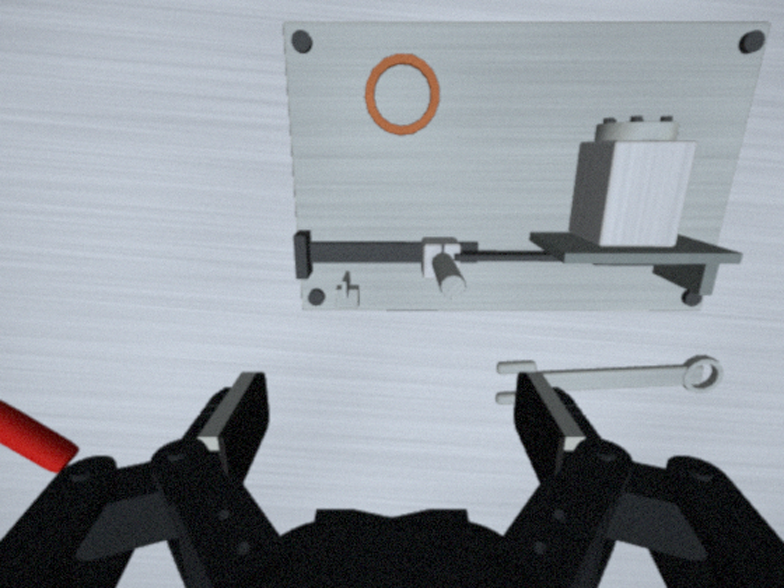

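The block sits flush with the bracket's far face (block x from 0 to 60 mm) and within about 0.5 mm of centre. The post is at (453,285), the pointer at (347,288), and the track end-stop at (303,253). By measurement the blade is at y ≈ 178.6, so the pull is about 64 mm.

```bash
python3 - <<'E'
from plan import *
p=env.get_image("wrist");W=cloud(p)
a=np.radians(4.7);O=np.array([.5207,-.1412,0]);R=np.array([[np.cos(a),-np.sin(a),0],[np.sin(a),np.cos(a),0],[0,0,1]])
S=(W-O)@R*1000;m=(abs(S[...,0]+14)<15)&(S[...,1]>185)&(S[...,1]<225)
print("stop top",np.percentile(S[m][:,2],[50,90,99]), S[m&(S[...,2]>20)][:,1].min() if (m&(S[...,2]>20)).any() else None)
s=plan([.4973,-.0277,.13],4.7,4,1)
plan([.4973,-.0277,.051],4.7,6,1,s)
E
```

```text
stop top [235.24353418 253.28275258 259.20722472] 185.00002185618277
1 2.5 7.1 9.7 -0 0.0003 -0.0003;1 2.6 7.2 9.7 -0.0001 0.0003 -0.0003;1 2.5 7.1 9.7 -0 0.0003 -0.0003;1 2.6 7.2 9.7 -0.0001 0.0004 -0.0002
1 -0 0 13.2 0 0 0;1 -0 0 13.2 0 0 0;1 -0 0 13.1 0 0 0;1 -0 0 13.2 0 0 0;1 -0 0 13.1 0 0 0;1 -0 0 13.2 0 0 0
```

>>> servo_tool(
  deltas="1 2.5 7.1 9.7 0 0.0003 0;1 2.6 7.2 9.7 0 0.0003 0;1 2.5 7.1 9.7 0 0.0003 0;1 2.6 7.2 9.7 0 0.0003 0;1 0 0 13.2 0 0 0;1 0 0 13.2 0 0 0;1 0 0 13.2 0 0 0;1 0 0 0 0 0 0",
)

```text
time_s: 12.85
position: [0.4964, -0.028, 0.0881]
tool_rot: [[0.997, 0.079, -0.004], [0.079, -0.997, 0.002], [-0.004, -0.002, -1.0]]
ft_force: [-0.3, -0.1, -0.5]
grip_width: 0.0852
gripper_force: 0.0
```

>>> servo_tool(
  deltas="1 0 0 13.2 0 0 0;1 0 0 13.2 0 0 0;1 0 0 13.2 0 0 0;1 0 0 0 0 0 0;1 0 0 0 0 0 0",
)

```text
time_s: 13.27
position: [0.4976, -0.0279, 0.0514]
tool_rot: [[0.997, 0.08, 0.0], [0.08, -0.997, 0.0], [0.0, -0.0, -1.0]]
ft_force: [0.1, -0.6, -0.5]
grip_width: 0.0855
gripper_force: 0.0
```

>>> servo_tool(
  deltas="0 0 0 0 0 0 0;0 0 0 0 0 0 0;0 0 0 0 0 0 0;0 0 0 0 0 0 0;0 0 0 0 0 0 0;0 0 0 0 0 0 0;0 0 0 0 0 0 0;0 0 0 0 0 0 0",
  newtons=50,
)

```text
time_s: 13.93
position: [0.4977, -0.0278, 0.0519]
tool_rot: [[0.997, 0.081, 0.002], [0.081, -0.997, -0.001], [0.002, 0.001, -1.0]]
ft_force: [-1.5, -3.0, 5.0]
grip_width: 0.0125
gripper_force: 48.6
```

>>> servo_tool(
  deltas="0 0 0 0 0 0 0;0 0 0 0 0 0 0;0 0 0 0 0 0 0;0 0 0 0 0 0 0",
)

```text
time_s: 14.27
position: [0.4977, -0.0278, 0.0519]
tool_rot: [[0.997, 0.081, 0.002], [0.081, -0.997, -0.001], [0.002, 0.001, -1.0]]
ft_force: [-1.9, -3.8, 5.8]
grip_width: 0.0127
gripper_force: 48.6
```

>>> servo_tool(
  deltas="0 0 -2 -0.5 0 0 0;0 0 -4 0 0 0 0;0 0 -4 0 0 0 0;0 0 -4 0 0 0 0;0 0 -4 0 0 0 0;0 0 -4 0 0 0 0;0 0 -4 0 0 0 0;0 0 -4 0 0 0 0",
)

```text
time_s: 14.93
position: [0.4951, 0.0028, 0.0519]
tool_rot: [[0.997, 0.081, 0.001], [0.081, -0.997, -0.0], [0.001, 0.0, -1.0]]
ft_force: [1.4, -5.3, -2.8]
grip_width: 0.0128
gripper_force: 48.8
```

>>> servo_tool(
  deltas="0 0 -4 0 0 0 0;0 0 -4 0 0 0 0;0 0 -4 0 0 0 0;0 0 -4 0 0 0 0;0 0 -4 0 0 0 0;0 0 -4 0 0 0 0;0 0 -4 0 0 0 0;0 0 0 0 0 0 0",
)

```text
time_s: 15.6
position: [0.4928, 0.0309, 0.0519]
tool_rot: [[0.997, 0.081, 0.001], [0.081, -0.997, -0.0], [0.001, 0.0, -1.0]]
ft_force: [1.0, -6.0, -2.9]
grip_width: 0.0123
gripper_force: 48.8
```

```bash
cat > fin.py <<'E'
from m import *
a=np.radians(4.7);O=np.array([.5207,-.1412,0]);R=np.array([[np.cos(a),-np.sin(a),0],[np.sin(a),np.cos(a),0],[0,0,1]])
o=env.observe();print("tcp stand",R.T@(np.array(o["position"])-O)*1000,o["ft_force"],o["grip_width"])
def look(v,al):
    p=env.get_image(v);W=cloud(p);S=(W-O)@R*1000;x,y,z=S[...,0],S[...,1],S[...,2]
    def rng(n,m,ax): print(v,n,m.sum(),np.percentile(S[m][:,ax],[1,5,50,95,99]) if m.sum() else "")
    rng("post y",(z>84)&(z<100)&(abs(x+14)<12)&(y>100)&(y<195),1)
    rng("postlow y",(z>45)&(z<60)&(abs(x+14)<12)&(y>100)&(y<195),1)
    rng("carr y",(z>36)&(z<45)&(abs(x+14)<12)&(y>100)&(y<215),1)
    rng("blade y",(z>28)&(z<42)&(x>-45)&(x<-28)&(y>155)&(y<195),1)
    rng("blk x",(z>55)&(z<63)&(x>-8)&(x<65)&(abs(y)<10),0);rng("blk y",(z>57)&(z<63)&(x>5)&(x<55)&(abs(y)<40),1)
    return p
E
python3 - <<'E'
from fin import *
for v,al in(("wrist",1.5),("top",2),("scene",2)):
    p=look(v,al)
    if v!="top":
        i=cv2.convertScaleAbs(p["img"],alpha=al)
        if v=="scene": i=cv2.resize(i[130:260,190:370],None,fx=4,fy=4,interpolation=cv2.INTER_CUBIC)
        cv2.imwrite("pics/f_%s.png"%v,i[:,:,::-1])
E
```

```text
tcp stand [-13.7076 173.774   51.9268] [ 1.0205 -5.9969 -2.8976] 0.012328114021169408
wrist post y 2226 [147.2441 150.551  173.1255 182.1386 185.0127]
wrist postlow y 1417 [100.7692 104.5393 142.8927 179.4401 186.1967]
wrist carr y 1417 [101.2994 105.8352 156.3578 182.6294 184.9167]
wrist blade y 0 
wrist blk x 0 
wrist blk y 0 
top post y 0 
top postlow y 0 
top carr y 0 
top blade y 0 
top blk x 214 [-3.5024 -1.3268 25.8357 56.514  62.7411]
top blk y 303 [-19.877  -17.7702   2.9638  22.2924  24.7467]
scene post y 25 [147.9278 158.946  164.771  191.4608 193.2653]
scene postlow y 38 [101.8038 106.3724 141.7739 183.9061 186.1744]
scene carr y 50 [102.2417 104.6331 159.3519 184.0231 184.4428]
scene blade y 2 [177.6987 177.8086 179.0449 180.2812 180.3911]
scene blk x 106 [ 0.2586  2.2404 32.6154 60.8672 63.5426]
scene blk y 176 [-23.7167 -20.6151  -1.2938  20.9109  22.7038]
```

View pics/f_wrist.png

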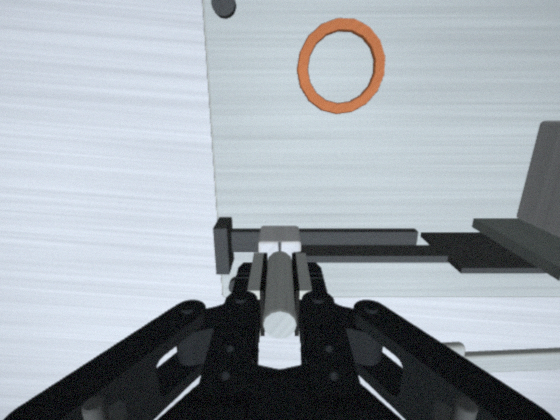

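View pics/f_scene.png

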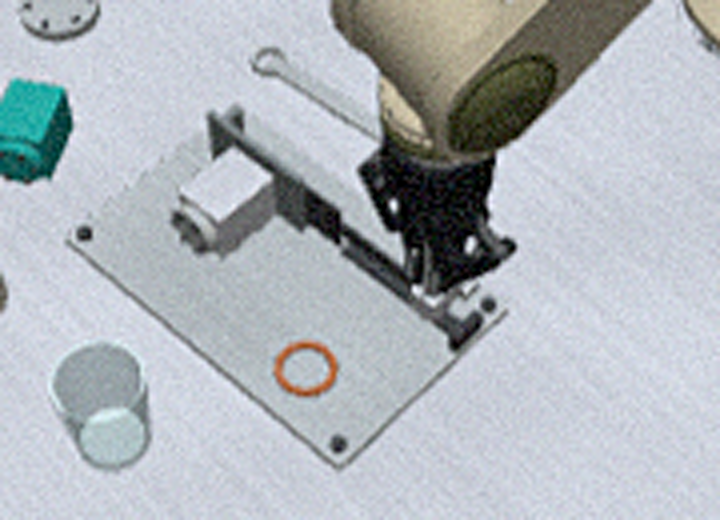

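The post is held between the pads, with the carriage at (280,240) in the wrist view, and the block is still seated. The TCP is at y = 173.8, so it needs about 4.8 mm more.

>>> servo_tool(
  deltas="0 0 -2 0 0 0 0;0 0 -1.5 0 0 0 0;0 0 -1.3 0 0 0 0;0 0 0 0 0 0 0;0 0 0 0 0 0 0",
)

```text
time_s: 16.17
position: [0.4925, 0.0352, 0.0519]
tool_rot: [[0.997, 0.081, 0.001], [0.081, -0.997, -0.0], [0.001, 0.0, -1.0]]
ft_force: [0.7, -6.3, -2.2]
grip_width: 0.0131
gripper_force: 48.8
```

```bash
python3 - <<'E'
from fin import *
p=env.get_image("wrist");S=(cloud(p)-O)@R*1000;x,y,z=S[...,0],S[...,1],S[...,2]
for lo,hi in((-6,-2),(-9,-5)):
    m=(z>39.5)&(z<44)&(x>lo)&(x<hi)&(y>155)&(y<205);print("carr",m.sum(),np.percentile(S[m][:,1],[1,50,99]))
m=(z>90)&(z<98)&(x>-22)&(x<-6)&(abs(y-178)<7.8);print("posttop",m.sum(),S[m].mean(0),np.percentile(S[m][:,1],[1,99]))
m=(z>28)&(z<42)&(x<-27)&(x>-45)&(y>160)&(y<195);print("blade",m.sum())
q=env.get_image("scene");T=(cloud(q)-O)@R*1000
m=(T[...,2]>28)&(T[...,2]<42)&(T[...,0]<-28)&(T[...,0]>-45)&(T[...,1]>165)&(T[...,1]<190);print("scene blade",T[m])
m=(T[...,2]>39)&(T[...,2]<44)&(abs(T[...,0]+14)<13)&(T[...,1]>155)&(T[...,1]<205);print("scene carr",m.sum(),np.percentile(T[m],[2,98],axis=0))
E
```

```text
tcp stand [-13.7029 178.076   51.9157] [ 0.6676 -6.3384 -2.2128] 0.013085351026763722
carr 355 [166.1431 177.7102 189.8317]
carr 333 [156.205  174.4226 189.8454]
posttop 1037 [-12.2344 178.0063  94.4279] [170.7802 185.401 ]
blade 0
scene blade []
scene carr 20 [[-19.447  161.6048  39.1296]
 [ -2.2421 188.437   43.406 ]]
```

>>> servo_tool(
  deltas="0 0 -0.6 0 0 0 0;0 0 0 0 0 0 0;0 0 0 0 0 0 0",
)

```text
time_s: 16.52
position: [0.4924, 0.0357, 0.0519]
tool_rot: [[0.997, 0.081, 0.001], [0.081, -0.997, -0.0], [0.001, 0.001, -1.0]]
ft_force: [0.5, -7.5, -1.9]
grip_width: 0.0126
gripper_force: 48.8
```

```bash
python3 - <<'E'
from fin import *
for v in("wrist",):
    p=env.get_image(v);S=(cloud(p)-O)@R*1000;x,y,z=S[...,0],S[...,1],S[...,2]
    m=(z>39.5)&(z<44)&(x>-6)&(x<-2)&(y>155)&(y<205);print("carr",m.sum(),np.percentile(S[m][:,1],[1,50,99]))
env.close_job()
E
```

```text
tcp stand [-13.6891 178.6203  51.9255] [ 0.4939 -7.465  -1.8705] 0.01259323516150206
carr 345 [166.7042 178.7924 190.1206]
the job is handed in; nothing more can be done
```

The job is handed in at 16.5 s: the block measured flush against the bracket and within about 0.5 mm of centre before I released it, and the shutter post is held within about 0.5 mm of the pointer blade.

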